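Lock the bayonet lid of an anaerobic jar

ROBOT

A 7-joint arm with a two-finger parallel gripper is mounted at the origin on the work surface. World frame = base frame: x ahead of the robot, y to its left, z up, the work surface at z = 0. Lengths are in m, angles in rad, forces in N, time in s.
With the tool pointing down it reaches from about 0.4 to 0.75 m from the base axis. Payload 19.5 kg.
Tool frame: the origin (TCP) lies midway between the tips of the shut fingers; the grasp point (between the pads) lies 19 mm behind it (env.pinch_z is the distance from the TCP to the grasp point, in m); z points along the fingers, y is the line along which they close (so a half turn about z gives the same grasp; the last joint's range is limited). The gripper opens to 85 mm and grips with 20 to 120 N. Pads are 22 mm wide; open, the fingers measure 114 mm over their backs; the gripper's body (76 mm by 85 mm) begins 54 mm behind the grasp point. The pads swing forward as they close: fully open they stand 13 mm farther back than shut.
Start: joints at [-1.177, 0.707, -0.028, 1.485, 0.022, 0.951, -0.075], TCP at [0.243, 0.521, 0.231] pointing down, gripper open.
Joint ranges: [-2.71, 2.71], [-0.32, 2.16], [-1.57, 1.52], [0, 2.45], [-1.46, 4.6], [0, 2.02], [-2.83, 2.83]. Speed limits (rad/s): [1.89, 1.89, 2.57, 2.57, 3.01, 3.01, 3.01].

INTERFACE

Orientations are given as a 3x3 rotation matrix whose columns are the frame's x, y, z axes.
In Python, from workcell import env, cams, finder gives the robot as it stands.
- The arm moves only by the tool jog_arm, never from a script. Its argument "plan" is text: rows parted by semicolons, each of 5 numbers parted by spaces: the closure, from 0 (fully open) to 1 (shut), then the shift along the tool's x, y, z in m, then the turn about the tool's z in rad. A call has 1 to 20 rows; each row is the pose to reach, as a shift and turn from the pose commanded when the call began, along the tool's axes at that moment; what a row does not reach only later rows make up. A row lasts 1/8 s, in which the tool goes at most 62.5 mm and 10.7 degrees, less where a joint would pass 70% of its speed; a pose out of reach is approached as far as the arm can. A call with a gripper value outside its range is refused whole. The fingers move at their own pace and stop on an object; "squeeze" is the grip in N (left out, the last holds). Time passes only in rows, so rows that repeat a pose let the fingers close. It gives the time, the measured TCP pose, the force, the opening and the grip force at its end, in the units of the state.
- env.read_state(): the state, without advancing time (a new reading comes with each control period).
- cams.camera(name): name is "scene" or "top" or "wrist"; returns a dict with "pixels" (480x640x3 uint8, red, green, blue), "mtx" (3x3 intrinsics, pixels), "rvec" (rotation vector, rad) and "tvec" (3), from world to camera coordinates, as OpenCV has them; the wrist camera has in their place "T_tool_cam" (4x4, takes a point from camera to tool coordinates, whose origin is the TCP and whose axes are the flange's). Camera axes: x right, y down, z forward; pixel columns grow to the right and rows downward; lengths in m; the calibration is good to about 2 mm. A picture is of the moment at which its call begins: read the wrist's pose just before it. There is no depth.
- env.close_job(): hands the job in; it is judged then, once.
Trained networks look in a picture, given as the dict that the camera call returned (one of the last four; its "shot" number tells which), for a name from the list of things; names that differ only in an ending like _2 or _b are one class to them, and where a whole thing is asked for, a point or a joint stands for the part that bears it (a point fixed in the world has none). Each returns a list of dicts, best first, with "confidence" (0 to 1); they miss things now and then, are a little off and sometimes report something else, mostly with a low value. They report only what shows in the picture. A call takes as long as a camera call.
- finder.find_in(picture, query): "extent" ([left, top, width, height] in pixels, round what is visible of it).
- finder.spot_point(picture, query): "pixel" ([row, column] in pixels: a listed point, or the origin of a listed thing).
The state is a dict: "time_s": time; "joints": joint angles; "dq": joint speeds; "joint_torque": joint torques, N m; "ee_pos": TCP position; "ee_rot": TCP orientation; "contact_force": force on the tool from outside, world axes, zero at the start; "ft_torque": the same for the moment, N m; "grip_width": finger opening in m; "gripper_force": force on a finger pad.
Only numpy, scipy, OpenCV 4.12 (cv2) and the standard library are available. Lean on these libraries where they do the work, as an engineer would, in place of code of your own. Each camera call takes 0.05 s, during which the arm holds its last target. There are 200 camera calls.

TASK

One of the two anaerobic jars is loaded but not locked yet: its lid still stands up on its spring with the pins in the mouths of the L-shaped slots. With your fingertips push that lid down and, while it is down, push its bar clockwise (seen from above) until the pins stop at the ends of the slots, then let go, so that it stays down and locked. Only push: do not grip the bar or lift the lid, keep off the other jar, which is locked, and do not disturb the other things on the bench.

Things in the scene. Friction and masses are not known exactly. Their poses are not given: they have to be found in the camera images.
- open_jar: the jar to be locked, standing firm (it does not move): clear cylinder of Petri dishes, 129 mm across, on a black foot 144 mm across, with a steel slotted collar 143 mm across, 138 to 182 mm above the bench, round its mouth. Origin at the centre of its underside, z up. Tabs on the collar reach 84 mm from the axis: red below a slot mouth, green below that slot's end
- open_mouth (a point): middle of the top of the first slot's mouth in that collar, at the jar's +x, 69 mm from its axis, 182 mm above the bench. Three such L-shaped slots, 120 degrees apart, 11 mm wide: straight down 28.5 mm, then level and clockwise (seen from above) for 50 degrees, the level leg 17.5 to 28.5 mm below the collar's top
- open_lid (a point): centre of the flat upper face of that jar's lid, on the jar's axis, 206 mm above the bench when up; it sinks and turns with the lid: x along the turning bar, z up. The lid is an aluminium disc 140 mm across, 6 mm thick, with a red band below it that shows above the collar only while it is up; it slides down and turns but does not tilt, wherever on the disc it is pushed
- open_bar_end (a point): middle of the +x end face of the black turning bar on that lid, 58 mm from the axis, 13 mm above the disc. The bar is 116 mm long, centred, 16 mm wide, 26 mm high, rubber grips on its sides included, with a white line on top of its +x end. A push on the +y side of its +x half, or on the -y side of its -x half, turns it clockwise; there the disc beside the bar is bare
- open_white_left: rubber grip, 55 x 3 x 24 mm, on the +y side of the bar's +x half (the end with the white line): a push on it turns the lid clockwise. Origin at its middle, 28.5 mm along the bar from the axis; axes as the lid's
- open_white_right: the same on the -y side of that half
- open_plain_left: the same on the +y side of the bar's -x half (no white line)
- open_plain_right: the same on the -y side of the -x half: a push on it turns the lid clockwise
- open_pin (a point): outer end of the brass pin (8 mm thick, one of three) below the bar's +x end, 81 mm from the axis; it runs in the first slot
- open_valve (a point): top of one gas valve on that disc, at lid x = 20, y = -44 mm, 13 mm across and 13 mm high; a second one is on the far side of the axis, at x = -20, y = 44 mm
- open_press (a joint): how far that lid is pressed down from its rest, m: 0 = up on its spring, pins just inside the slot mouths; 0.015 = pins midway in the level leg; 0.0165 = pins on the slot floor; 0.0135 = spring holds the pins against the leg's roof (its value when locked and let go); negative = lifted. The spring needs about 8 N at 0.015 and lifts the lid if let go before it is turned some 8 degrees
- open_turn (a joint): turn of that lid, rad, growing clockwise seen from above: 0 = pins below the slot mouths, 0.87 (50 degrees) = pins against the ends of the slots, locked. The pins allow turning only while the lid is down by 0.0135 or more. Turning needs 0.1 to 0.2 N m; friction keeps the lid where it is left. The slot floor and ends are hard stops
- shut_jar: a second jar of the same make and size, also firm, already locked (its lid 13.5 mm lower, the white end of its bar over the green tab): leave it alone. Origin and axes as for the first
- shut_lid (a point): centre of the upper face of the locked jar's lid, about 192 mm above the bench, x along its bar
- shut_press (a joint): the same for the locked jar, about 0.0135
- shut_turn (a joint): the same for the locked jar, about 0.86
- dish: loose Petri dish, 90 mm across, 15 mm high, on the bench between the jars and the tube rack; origin at the centre of its underside
- dishes_a: loose stack of five Petri dishes with red agar, 90 mm across, 75 mm high, on the steel tray; origin at the centre of its underside
- dishes_b: loose stack of three Petri dishes with pale agar, 90 mm across, 45 mm high, on the steel tray; origin at the centre of its underside
- spray: loose white spray bottle with a blue head, 69 mm across, 207 mm high; origin at the centre of its underside
- reagent: loose amber glass jar with a blue cap, 60 mm across, 110 mm high; origin at the centre of its underside
- marker: loose black marker pen with a red cap, 132 mm long, 13 mm thick, lying along its x; origin under its middle
- sachets: loose white and blue carton, 85 x 130 x 60 mm; origin at the centre of its underside

How it is judged:
By the outcome, as a careful person would: the job done as asked, in the order asked, and still so for the second after the job is handed in, with the robot touching nothing.
It also fails if it takes over 40 s, if anything falls off the work surface, if the arm or the gripper's body presses on something with over 40 N, if the wrist force passes 120 N, or if a joint passes its speed limit or range.

## Working session

There is one attempt and no reset: what is moved stays moved. The work goes in short steps, Python scripts to look and compute and a tool call to move; the robot and the scene stay as the last step left them, time stands still between calls to the robot, and variables do not carry over. Pictures are saved under pics/ and viewed, at most 10 in all, crops included, and the job is handed in when it is done.

Besides the shell and the picture viewer there is one more tool, called after "Emit:" as name(argument=value, ...), one argument or row to a line, values as JSON. jog_arm: Moves the arm, as the interface text tells. Its arguments: {"type":"object","properties":{"plan":{"type":"string"},"squeeze":{"type":"number"}},"required":["plan"]}

```bash
mkdir -p pics; cat > h.py <<'E'
import numpy as np, cv2
from workcell import env, cams, finder
def ray(p,pix):
    R=cv2.Rodrigues(np.array(p["rvec"],float))[0];t=np.array(p["tvec"],float).ravel()
    d=R.T@np.linalg.inv(p["mtx"])@np.array([pix[1],pix[0],1.]);return -R.T@t,d
def atz(p,pix,z):
    c,d=ray(p,pix);return c+d*(z-c[2])/d[2]
def save(p,n): cv2.imwrite("pics/"+n,p["pixels"][:,:,::-1])
E
python3 - <<'E'
from h import *
s=env.read_state();print(s["time_s"],s["ee_pos"],s["ee_rot"],s["grip_width"])
for c in("top","scene"):
    p=cams.camera(c);save(p,c+"1.png")
    for q,z in(("open_lid",.206),("open_bar_end",.219),("open_mouth",.182),("open_valve",.219),("open_jar",0),("shut_lid",.192),("open_white_left",.218),("open_plain_right",.218),("open_pin",.185),("spray",0)):
        for r in finder.spot_point(p,q)[:2]: print(c,q,round(r["confidence"],2),np.round(r["pixel"]),atz(p,r["pixel"],z).round(3))
E
```

```text
0.0 [0.24264196 0.52101596 0.2308446 ] [[-9.06512521e-01  4.22178738e-01 -4.02918921e-04]
 [ 4.22178928e-01  9.06511993e-01 -9.79237806e-04]
 [-4.81625474e-05 -1.05779521e-03 -9.99999439e-01]] 0.08549477714256376
top open_lid 0.6 [228. 376.] [ 0.583 -0.108  0.206]
top open_bar_end 0.91 [209. 369.] [ 0.632 -0.087  0.219]
top open_bar_end 0.46 [240. 380.] [ 0.549 -0.114  0.219]
top open_mouth 0.64 [209. 369.] [ 0.642 -0.091  0.182]
top open_mouth 0.17 [250. 259.] [0.533 0.209 0.182]
top open_valve 0.57 [217. 389.] [ 0.61  -0.14   0.219]
top open_jar 0.67 [240. 373.] [ 0.583 -0.117  0.   ]
top open_jar 0.43 [211. 370.] [ 0.67  -0.109  0.   ]
top shut_lid 0.55 [250. 258.] [0.533 0.211 0.192]
top shut_lid 0.52 [243. 379.] [ 0.546 -0.114  0.192]
top open_white_left 0.47 [219. 369.] [ 0.606 -0.086  0.218]
top open_plain_right 0.36 [241. 379.] [ 0.547 -0.112  0.218]
top open_plain_right 0.35 [277. 157.] [0.46  0.474 0.218]
top open_pin 0.74 [203. 366.] [ 0.657 -0.083  0.185]
top open_pin 0.74 [207. 211.] [0.653 0.34  0.185]
top spray 0.8 [204. 210.] [0.7   0.376 0.   ]
scene open_lid 0.84 [223. 266.] [ 0.587 -0.088  0.206]
scene open_lid 0.33 [250. 259.] [ 0.692 -0.068  0.206]
scene open_bar_end 0.57 [232. 254.] [ 0.643 -0.098  0.219]
scene open_mouth 0.56 [244. 254.] [ 0.652 -0.098  0.182]
scene open_valve 0.66 [220. 244.] [ 0.604 -0.143  0.219]
scene open_valve 0.6 [248. 256.] [ 0.699 -0.071  0.219]
scene open_jar 0.8 [273. 266.] [ 0.591 -0.106  0.   ]
scene shut_lid 0.88 [232. 370.] [0.532 0.194 0.192]
scene open_white_left 0.44 [228. 261.] [ 0.622 -0.087  0.218]
scene open_pin 0.98 [250. 258.] [ 0.672 -0.081  0.185]
scene open_pin 0.6 [239. 182.] [ 0.688 -0.293  0.185]
scene spray 0.62 [333. 419.] [0.687 0.373 0.   ]
scene spray 0.4 [237. 178.] [ 0.517 -0.445  0.   ]
```

View pics/top1.png

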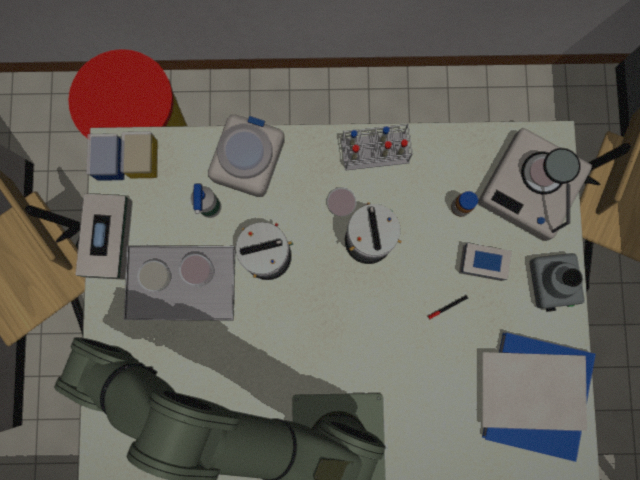

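View pics/scene1.png

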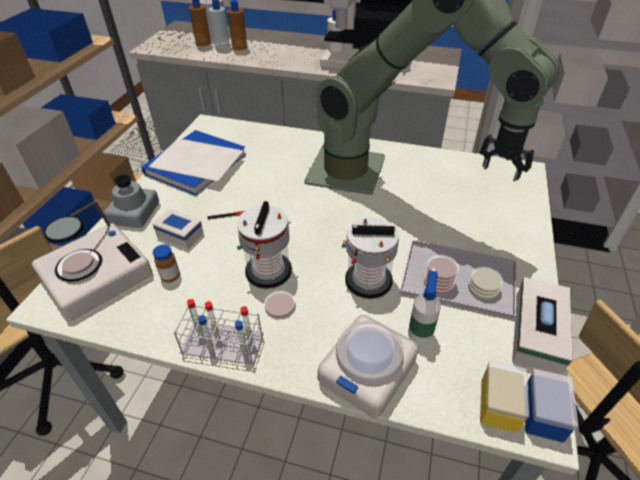

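The open jar is the one at top pixel (374,229), red band showing in the scene view at (265,236). Its white bar end points away from the robot. Next I need a closer view of it.

Emit:
jog_arm(
  plan="1 0 0 -0.06 0; 1 0 0 -0.12 0; 1 0 0 -0.15 0",
  squeeze=30,
)

```text
time_s: 1.48
ee_pos: [0.2428, 0.5214, 0.3843]
ee_rot: [[-0.906, 0.422, 0.001], [0.422, 0.906, 0.003], [0.0, 0.003, -1.0]]
contact_force: [0.3, -0.1, -0.3]
grip_width: 0.0322
gripper_force: 0.0
```

```bash
python3 - <<'E'
from h import *
p=cams.camera("wrist");print(p["T_tool_cam"].round(3),p["mtx"].round())
s=env.read_state();R=np.array(s["ee_rot"]);x=np.array(s["ee_pos"]);print(x,s["grip_width"])
for t in ([.50,-.10,.40],[.45,-.1,.4]): print((R.T@(np.array(t)-x)).round(3))
E
```

```text
[[ 0.001 -0.966 -0.259  0.065]
 [ 1.     0.001  0.001  0.001]
 [-0.001 -0.259  0.966 -0.142]
 [ 0.     0.     0.     1.   ]] [[357.   0. 321.]
 [  0. 357. 242.]
 [  0.   0.   1.]]
[0.24301318 0.52186907 0.38672662] 0.024229125748704134
[-0.496 -0.455 -0.016]
[-0.45  -0.476 -0.016]
```

Emit:
jog_arm(
  plan="1 -0.04 -0.035 0 -0.05; 1 -0.08 -0.07 0 -0.1; 1 -0.12 -0.105 0 -0.15; 1 -0.16 -0.14 0 -0.2; 1 -0.2 -0.175 0 -0.25; 1 -0.24 -0.21 0 -0.3; 1 -0.28 -0.245 0 -0.35; 1 -0.32 -0.28 0 -0.4; 1 -0.36 -0.315 0 -0.45; 1 -0.4 -0.35 0 -0.5; 1 -0.44 -0.385 0 -0.55; 1 -0.478 -0.419 0 -0.61; 1 -0.478 -0.419 0 -0.61; 1 -0.478 -0.419 0 -0.61; 1 -0.478 -0.419 0 -0.61",
)

```text
time_s: 3.4
ee_pos: [0.499, -0.0594, 0.3814]
ee_rot: [[-0.985, -0.175, 0.0], [-0.175, 0.985, 0.0], [-0.0, 0.0, -1.0]]
contact_force: [-0.1, 1.0, 1.0]
grip_width: 0.0001
gripper_force: 0.0
```

```bash
cat >> h.py <<'E'
def wcam():
    s=env.read_state();p=cams.camera("wrist")
    T=np.eye(4);T[:3,:3]=s["ee_rot"];T[:3,3]=s["ee_pos"];W=np.linalg.inv(T@p["T_tool_cam"])
    p["rvec"]=cv2.Rodrigues(W[:3,:3])[0];p["tvec"]=W[:3,3];return s,p
QS=(("open_lid",.206),("open_bar_end",.219),("open_mouth",.182),("open_valve",.219),("open_white_left",.218),("open_white_right",.218),("open_plain_left",.218),("open_plain_right",.218),("open_pin",.185))
def look(n,dz=0):
    s,p=wcam();save(p,n);print(s["time_s"],np.round(s["ee_pos"],4),np.round(s["contact_force"],1),s["grip_width"])
    for q,z in QS:
        for r in finder.spot_point(p,q)[:2]: print(q,round(r["confidence"],2),np.round(r["pixel"]),atz(p,r["pixel"],z-dz).round(4))
    return s,p
E
python3 -c "
from h import *
look('w1.png')"
```

```text
3.4 [ 0.499  -0.0594  0.3814] [-0.1  1.   1. ] 5.509063150404871e-05
open_mouth 0.46 [275. 264.] [ 0.5701 -0.1042  0.182 ]
open_mouth 0.44 [247. 482.] [0.5027 0.1057 0.182 ]
open_valve 0.76 [320. 212.] [ 0.608  -0.1426  0.219 ]
open_white_left 0.38 [249. 487.] [0.4963 0.0912 0.218 ]
open_white_right 0.67 [330. 251.] [ 0.6123 -0.1054  0.218 ]
open_plain_left 0.96 [276. 265.] [ 0.5559 -0.1001  0.218 ]
open_plain_left 0.69 [353. 559.] [0.5856 0.1913 0.218 ]
open_plain_right 0.77 [275. 252.] [ 0.5574 -0.1116  0.218 ]
```

View pics/w1.png

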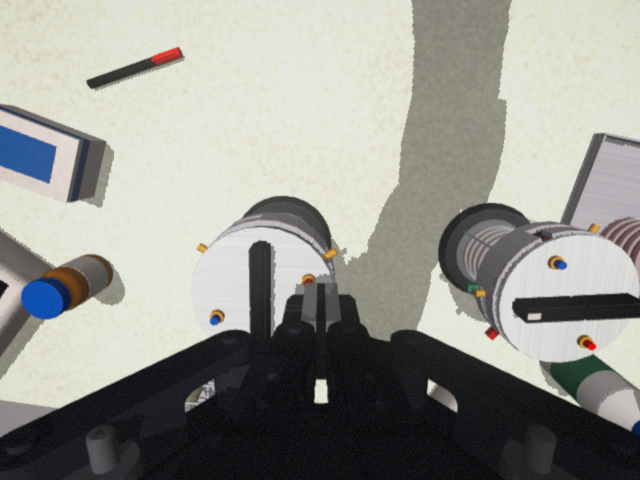

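The wrist view shows the open jar's lid centred near pixel (col 262,row 290). Its bar is black and its far half is hidden by the fingers. The shut jar is on the right. I'll shift farther out to uncover the far half.

Emit:
jog_arm(
  plan="1 -0.05 0 0 0; 1 -0.08 0.02 0 0; 1 -0.08 0.02 0 0; 1 -0.08 0.02 0 0",
)

```text
time_s: 4.4
ee_pos: [0.5742, -0.0272, 0.3813]
ee_rot: [[-0.985, -0.173, -0.0], [-0.173, 0.985, -0.0], [0.0, -0.0, -1.0]]
contact_force: [1.0, -1.3, 0.5]
grip_width: 0.0001
gripper_force: 0.0
```

```bash
python3 -c "
from h import *
look('w2.png')"
```

```text
4.4 [ 0.5742 -0.0272  0.3813] [ 1.  -1.3  0.5] 0.00012750841744851605
open_lid 0.76 [214. 235.] [ 0.5817 -0.1038  0.206 ]
open_bar_end 0.39 [191. 623.] [0.5017 0.2223 0.219 ]
open_mouth 0.73 [279. 246.] [ 0.6518 -0.0903  0.182 ]
open_mouth 0.41 [308. 557.] [0.6282 0.2331 0.182 ]
open_valve 0.67 [252. 244.] [ 0.6116 -0.0894  0.219 ]
open_white_left 0.83 [253. 241.] [ 0.6131 -0.0918  0.218 ]
open_white_right 0.66 [251. 232.] [ 0.6129 -0.0998  0.218 ]
open_white_right 0.29 [91. 28.] [ 0.5094 -0.2747  0.218 ]
open_plain_left 0.81 [188. 240.] [ 0.5559 -0.0998  0.218 ]
open_plain_left 0.39 [310. 556.] [0.6179 0.2046 0.218 ]
open_plain_right 0.73 [186. 226.] [ 0.5562 -0.1117  0.218 ]
```

View pics/w2.png

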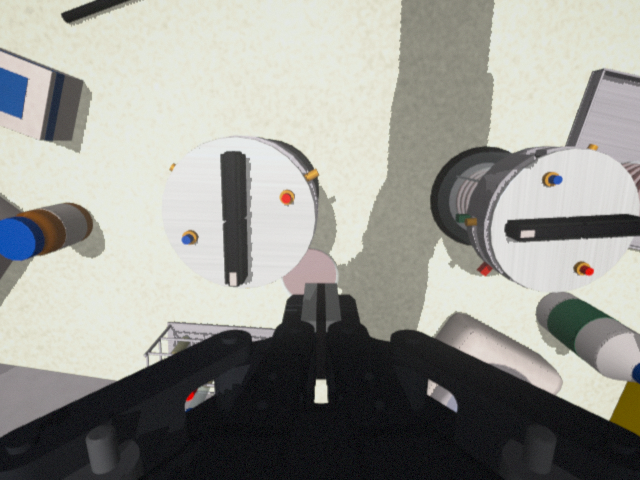

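Lid is clear: bar runs from (233,152) to the white end (235,280), valves at (189,237) and (287,197), and the disc spans cols 162–317.

```bash
python3 - <<'E'
from h import *
s,p=wcam();x=np.array(s["ee_pos"]);R=np.array(s["ee_rot"])
a=atz(p,[152,233],.232);b=atz(p,[271+14.5,236.5],.232)
v1=atz(p,[236,189],.219);v2=atz(p,[196.5,287],.219)
print(a,b,np.linalg.norm(a-b),(a+b)/2,np.degrees(np.arctan2(*(b-a)[1::-1])))
print(v1,v2,np.linalg.norm(v1-v2),(v1+v2)/2,np.degrees(np.arctan2(*(v1-v2)[1::-1]))-np.degrees(np.arctan2(-44,20)))
m=(p["pixels"].astype(int).min(2)>165)&(np.ptp(p["pixels"].astype(int),axis=2)<14)
m[:, :150]=0;m[:,330:]=0;m[:120]=0;m[300:]=0
n,l,st,c=cv2.connectedComponentsWithStats(m.astype(np.uint8));i=1+st[1:,4].argmax();print(st[i],)
ct=max(cv2.findContours((l==i).astype(np.uint8),0,1)[0],key=cv2.contourArea)
h=cv2.convexHull(ct)[:,0]
w=np.array([atz(p,[v,u],.206)[:2] for u,v in h]);print(cv2.minEnclosingCircle(w.astype(np.float32)))
E
```

```text
[ 0.52703496 -0.10510365  0.232     ] [ 0.63921772 -0.0894948   0.232     ] 0.11326344447472537 [ 0.58312634 -0.09729923  0.232     ] 7.921151512781979
[ 0.60582335 -0.13822062  0.219     ] [ 0.55644381 -0.05858725  0.219     ] 0.09370065243096128 [ 0.58113358 -0.09840393  0.219     ] 7.3585183445886955
[  150   120   165   180 19952]
((0.5892239212989807, -0.11722047626972198), 0.09758149832487106)
```

Emit:
jog_arm(
  plan="1 -0.0365 -0.0456 0.02 0.04; 1 -0.0365 -0.0456 0.07 0.04; 1 -0.0365 -0.0456 0.131 0.04; 1 -0.0365 -0.0456 0.131 0.04; 1 -0.0365 -0.0456 0.131 0.04",
)

```text
time_s: 5.58
ee_pos: [0.6192, -0.0655, 0.2528]
ee_rot: [[-0.991, -0.134, 0.003], [-0.134, 0.991, -0.0], [-0.003, -0.001, -1.0]]
contact_force: [0.0, 0.3, 1.1]
grip_width: 0.0001
gripper_force: 0.0
```

```bash
python3 -c "
from h import *
s,p=wcam();save(p,'w3.png');print(s['ee_pos'],s['ee_rot'],s['contact_force'])"
```

```text
[ 0.61918167 -0.06545911  0.25279211] [[-9.91022683e-01 -1.33668116e-01  2.62239265e-03]
 [-1.33669317e-01  9.91025949e-01 -2.87408648e-04]
 [-2.56044179e-03 -6.35361925e-04 -9.99996520e-01]] [0.04249421 0.25053046 1.1028883 ]
```

View pics/w3.png

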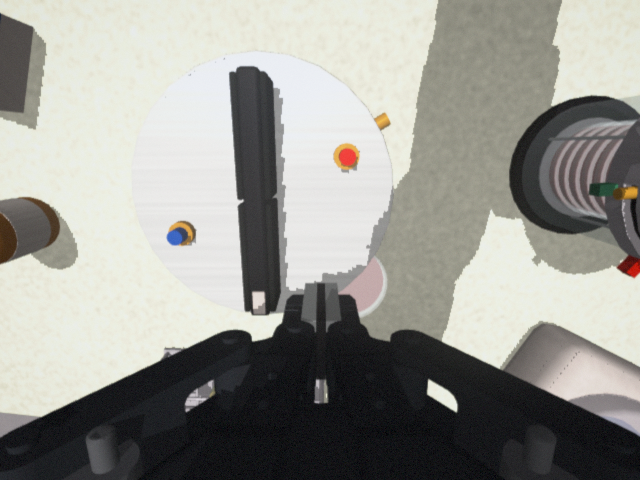

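The fingertips, at (320,285), are right of the bar's white half and above bare disc, clear of both valves. Descend to just over the disc, then edge toward the bar.

Emit:
jog_arm(
  plan="1 0 0 0.02 0; 1 0 0 0.04 0; 1 0 0 0.043 0; 1 0 0 0.043 0; 1 0 0 0.043 0",
)

```text
time_s: 6.25
ee_pos: [0.6188, -0.0655, 0.2085]
ee_rot: [[-0.991, -0.134, 0.002], [-0.134, 0.991, -0.0], [-0.002, -0.0, -1.0]]
contact_force: [0.0, -0.5, 0.2]
grip_width: -0.0001
gripper_force: 0.0
```

Emit:
jog_arm(
  plan="1 0 -0.002 0 0; 1 0 -0.004 0 0; 1 0 -0.005 0 0; 1 0 -0.005 0 0",
)

```text
time_s: 6.75
ee_pos: [0.619, -0.0705, 0.2073]
ee_rot: [[-0.991, -0.134, -0.0], [-0.134, 0.991, -0.0], [0.0, -0.0, -1.0]]
contact_force: [0.0, -0.0, 0.0]
grip_width: 0.0003
gripper_force: 0.0
```

Emit:
jog_arm(
  plan="1 0 -0.002 0 0; 1 0 -0.003 0 0; 1 0 -0.004 0 0; 1 0 -0.004 0 0",
)

```text
time_s: 7.25
ee_pos: [0.6195, -0.0744, 0.2073]
ee_rot: [[-0.991, -0.134, -0.0], [-0.134, 0.991, -0.0], [0.0, -0.0, -1.0]]
contact_force: [-0.2, -0.2, -0.4]
grip_width: -0.0
gripper_force: 0.0
```

```bash
python3 -c "
from h import *
s,p=wcam();save(p,'w4.png');print(s['ee_pos'],s['contact_force'],s['ft_torque'])"
```

```text
[ 0.6195396 -0.0744076  0.207311 ] [-0.16328993 -0.17347012 -0.40775096] [-0.03768035  0.01844365  0.01893008]
```

View pics/w4.png

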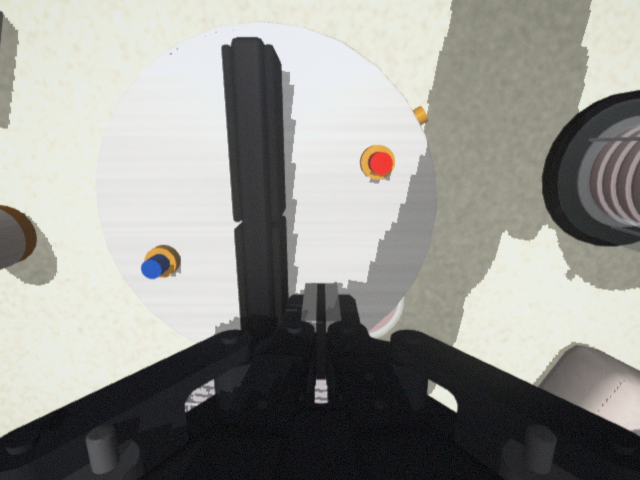

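Finger body edge (col 287) is right beside the bar's side (col 285); no contact yet.

Emit:
jog_arm(
  plan="1 0 -0.001 0 0; 1 0 -0.002 0 0; 1 0 -0.003 0 0; 1 0 -0.003 0 0",
)

```text
time_s: 7.8
ee_pos: [0.6199, -0.0759, 0.2073]
ee_rot: [[-0.991, -0.135, -0.0], [-0.135, 0.991, 0.002], [0.0, 0.002, -1.0]]
contact_force: [-0.5, 9.2, 1.2]
grip_width: -0.0003
gripper_force: 4.1
```

Emit:
jog_arm(
  plan="1 0 -0.001 0 0; 1 0 -0.002 0 0; 1 0 -0.003 0 0; 1 0 -0.003 0 0",
)

```text
time_s: 8.3
ee_pos: [0.62, -0.0765, 0.2072]
ee_rot: [[-0.991, -0.136, -0.001], [-0.136, 0.991, 0.005], [0.001, 0.005, -1.0]]
contact_force: [-4.9, 20.4, 3.6]
grip_width: -0.0
gripper_force: 10.5
```

Bar contact found at TCP lid y ≈ 17 mm. Back off, then press down.

Emit:
jog_arm(
  plan="1 0 0.004 0 0; 1 0 0.004 0.004 0; 1 0 0.004 0.008 0; 1 0 0.004 0.012 0; 1 0 0.004 0.015 0; 1 0 0.004 0.015 0; 1 0 0.004 0.015 0",
)

```text
time_s: 9.18
ee_pos: [0.6203, -0.0765, 0.1926]
ee_rot: [[-0.991, -0.134, 0.002], [-0.134, 0.991, -0.0], [-0.001, -0.0, -1.0]]
contact_force: [-0.3, 3.0, 7.2]
grip_width: -0.0003
gripper_force: 4.1
```

Emit:
jog_arm(
  plan="1 0 0 0.0012 0; 1 -0.0012 -0.0036 0.0012 0.087; 1 -0.0022 -0.0073 0.0012 0.175; 1 -0.0028 -0.011 0.0012 0.262; 1 -0.003 -0.0148 0.0012 0.349; 1 -0.003 -0.0148 0.0012 0.349",
)

```text
time_s: 9.93
ee_pos: [0.6262, -0.0911, 0.1918]
ee_rot: [[-0.977, 0.215, 0.004], [0.215, 0.977, -0.001], [-0.004, 0.0, -1.0]]
contact_force: [7.1, 0.4, 7.3]
grip_width: -0.0001
gripper_force: 5.6
```

Emit:
jog_arm(
  plan="1 -0.0012 -0.0037 0 0.087; 1 -0.0022 -0.0075 0 0.175; 1 -0.0028 -0.0113 0 0.262; 1 -0.0031 -0.0152 0 0.349; 1 -0.0031 -0.0191 0 0.436; 1 -0.0031 -0.0191 0 0.436",
)

```text
time_s: 10.68
ee_pos: [0.6255, -0.1106, 0.192]
ee_rot: [[-0.795, 0.607, 0.005], [0.607, 0.795, -0.001], [-0.005, 0.002, -1.0]]
contact_force: [11.0, 0.2, 7.4]
grip_width: -0.0002
gripper_force: 7.6
```

Emit:
jog_arm(
  plan="1 -0.0010 -0.0037 0 0.087; 1 -0.001 -0.006 0 0.1; 1 -0.001 -0.008 0 0.1; 1 -0.001 -0.008 0 0.1",
)

```text
time_s: 11.18
ee_pos: [0.6253, -0.1126, 0.1924]
ee_rot: [[-0.734, 0.679, 0.013], [0.679, 0.734, 0.005], [-0.007, 0.012, -1.0]]
contact_force: [37.9, 21.5, -0.8]
grip_width: -0.0001
gripper_force: 20.9
```

Hard stop reached. Relieve, then lift away.

Emit:
jog_arm(
  plan="1 0 0.002 0 0; 1 0 0.004 0 0; 1 0 0.0045 -0.003 0; 1 0 0.006 -0.01 0; 1 0 0.008 -0.05 0; 1 0 0.008 -0.1 0; 1 0.02 0.04 -0.13 0; 1 0.02 0.06 -0.13 0; 1 0.02 0.06 -0.13 0",
)

```text
time_s: 12.3
ee_pos: [0.6463, -0.0588, 0.3204]
ee_rot: [[-0.732, 0.681, -0.001], [0.681, 0.732, -0.0], [0.0, -0.001, -1.0]]
contact_force: [-0.1, -1.1, 0.2]
grip_width: -0.0
gripper_force: 0.0
```

```bash
python3 - <<'E'
from h import *
s,p=look('w5.png',.0135)
p=cams.camera("scene");cv2.imwrite("pics/s5.png",cv2.resize(p["pixels"][180:310,190:430,::-1],None,fx=3,fy=3,interpolation=2))
E
```

```text
12.3 [ 0.6463 -0.0588  0.3204] [-0.1 -1.1  0.2] -4.83625417360882e-05
open_lid 0.72 [292. 226.] [ 0.6305 -0.1474  0.1925]
open_lid 0.59 [211. 222.] [ 0.5826 -0.1015  0.1925]
open_bar_end 0.92 [290. 228.] [ 0.6289 -0.1393  0.2055]
open_mouth 0.74 [263. 293.] [ 0.6542 -0.0976  0.1685]
open_valve 0.9 [240. 164.] [ 0.5689 -0.145   0.2055]
open_valve 0.24 [211. 218.] [ 0.5816 -0.099   0.2055]
open_white_left 0.63 [250. 228.] [ 0.6066 -0.1157  0.2045]
open_white_right 0.86 [253. 215.] [ 0.6017 -0.1244  0.2045]
open_plain_left 0.89 [176. 223.] [ 0.5665 -0.0786  0.2045]
open_plain_left 0.32 [211. 218.] [ 0.5818 -0.0995  0.2045]
open_plain_right 0.69 [176. 206.] [ 0.5581 -0.0876  0.2045]
open_pin 0.85 [297. 239.] [ 0.6441 -0.1537  0.1715]
```

View pics/w5.png

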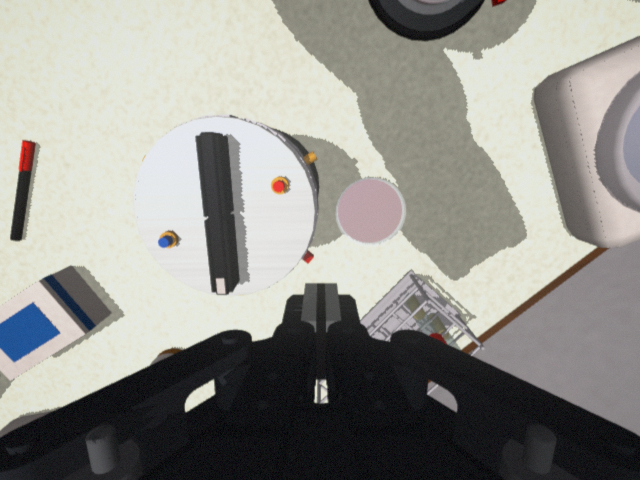

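View pics/s5.png

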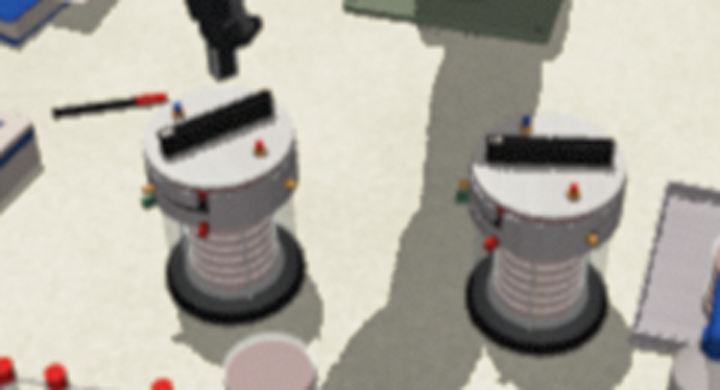

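Lid is down with no red band, and the white end is over the green tab, like the other jar. I'll check the angle precisely.

```bash
python3 - <<'E'
from h import *
s,p=wcam()
a=atz(p,[132,211],.2185);b=atz(p,[293,222.5],.2185)
v1=atz(p,[240.5,165],.2055);v2=atz(p,[185,280],.2055)
f=lambda d:np.degrees(np.arctan2(d[1],d[0]))
print(np.linalg.norm(a-b),f(b-a),np.linalg.norm(v1-v2),f(v1-v2)+np.degrees(np.arctan2(44,20)))
E
```

```text
0.11364361830868351 -43.25502533691773 0.09631515758448633 -42.13279416000782
```

```bash
python3 -c "
from h import *
print(env.close_job())"
```

```text
the job is handed in; nothing more can be done
None
```

The open jar's lid is pressed down, turned about 50° clockwise to the stop and stays locked. The arm is clear, the other jar and loose items were not touched, and the job was handed in at about 12 s.

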